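Hang the clipboard on the peg stand

TASK

Take the brown clipboard out of the wooden letter rack and hang it by its round eye on the steel peg of the stand, all the way back along the peg, so that it hangs right up against the stand's upright panel. Leave the blue clipboard in its slot and do not push the phone or the mouse about.

Things in the scene. Friction and masses are not known exactly. Their poses are not given: they have to be found in the camera images.
- brown_tab (a point): Centre of the steel grip tab of the brown clipboard (loose, about 150 g), which stands upright in a rack slot and may lean a few degrees. The tab, 74 wide, 36 high, 10 thick in all (x -5 to +5), is the place to pinch from above, fingers closing along x. This point is 20 mm below the board's top edge, mid-width. Axes: x out of the flat back, y along the width, z up.
- brown_eye (a point): Centre of the brown clipboard's round eye, a 30 mm hole along x through the board, which is 90 wide (y), 170 high (z), 5 thick (x). At mid-thickness, 38 mm below brown_tab, 2.5 mm behind it (+x), 112 mm above the lower edge; same axes. The flat steel clip on the front (-x) frames the eye: 74 wide, from 30 mm below to 56 mm above this point, its face at x = -7.5 mm.
- blue_eye (a point): Centre of the eye of the blue clipboard, same shape, size and axes as the brown one, loose, standing in the rack's other slot 80 mm away. It stays there.
- rack: Fixed wooden letter rack, 136 (x) by 112 (y) by 47 high; origin under its centre, on the table, z up. Two slots 8 mm wide, 96 long run along its y at x = -40 and +40 mm; slot floors are at 8 mm, slot walls reach 47 mm. The clipboards stand in them, fronts toward the rack's -x; which one is in front varies.
- peg_root (a point): Where the axis of the stand's level steel peg (10 mm diameter) meets the front of the upright panel, 150 mm above the table. x points along the peg into the panel (toward home), y across, z up. A hung clipboard has its eye centre 10 mm below the peg axis; it slides under a light push (1 to 3 N) and is home when its flat back touches the panel (eye centre at x = -2.5 mm).
- peg_end (a point): Free end of the peg, on its axis, 90 mm in front of the panel, same axes as peg_root. It is a bead of 16 mm diameter, 16 mm long, that keeps things from slipping off. A hung clipboard pushed only above its eye tips back and binds short of home; pushed level with the peg or a little lower, on both sides of the eye (two open fingers astride the peg), it slides flat.
- mobile: Black phone, 149 x 73 x 8 mm, lying loose on the table between rack and stand; origin under its centre. A bystander.
- pc_mouse: Black and blue computer mouse, 104 x 53 x 38 mm, loose on the table; origin under its centre. A bystander.
- stand: Fixed peg stand; origin under its foot, on the table; axes as peg_root, which is at (45, 0, 150) mm. Pale wood panel 100 wide, 12 thick, its front face at x = 45 mm, its top 30 mm above the peg axis. Dark foot 110 wide, 10 high, from x = -60 to 70 mm. The peg sticks out of the panel toward -x.

How it is judged:
By the outcome, as a careful person would: the job done as asked, in the order asked, and still so for the second after the job is handed in, with the robot touching nothing.
It also fails if it takes over 64 s, if anything falls off the work surface, if the arm or the gripper's body presses on something with over 40 N, if the wrist force passes 120 N, or if a joint passes its speed limit or range.

ROBOT

A 6-joint arm with a two-finger parallel gripper is mounted at the origin on a cart in front of the work surface, level with it; the furniture and walls round the work are solid. World frame = base frame: x ahead of the robot, y to its left, z up, the work surface at z = 0. Lengths are in m, angles in rad, forces in N, time in s.
With the tool pointing down it reaches from about 0.375 to 0.9 m from the base axis. Payload 3.1 kg.
Tool frame: the origin (TCP) lies where the fingers leave the gripper's body, on its centre line; the fingertips stand 73 mm ahead of it and the grasp point (between the pads) lies 54 mm ahead of it; z points along the fingers, y is the line along which they close (so a half turn about z gives the same grasp; the last joint's range is limited). The gripper opens to 85 mm and grips with 20 to 120 N. Pads are 22 mm wide; open, the fingers measure 114 mm over their backs; the gripper's body (76 mm by 85 mm) begins 54 mm behind the grasp point. The pads swing forward as they close: fully open they stand 13 mm farther back than shut.
Start: joints at [-1.286, 0.527, 1.433, -0, 1.181, -0.178], TCP at [0.28, -0.559, 0.304] pointing down, gripper open.
Joint ranges: [-3.08, 3.08], [-0.75, 2.2], [0.22, 2.44], [-1.43, 4.57], [0, 2.65], [-2.85, 2.85]. Speed limits (rad/s): [2.79, 2.79, 3.14, 3.14, 3.14, 3.14].

INTERFACE

Orientations are given as a unit quaternion [x, y, z, w].
In Python, from station import manip gives the robot as it stands.
- The arm moves only by the shell command python3 -m crank 'ROWS' [FORCE]. ROWS is JSON, a list of rows, each an object with "dp": the shift along the tool's x, y, z normalised to -1 to 1, where 1 is 50 cm, a list of three; "delta_rot": the turn, a rotation vector about the tool's x, y, z normalised to -1 to 1, where 1 is 2 pi rad, a list of three; "fingers": the opening, from -1 (shut) to 1 (fully open). A call has 1 to 12 rows; each row shifts and turns the commanded pose from where the row before left it, along the tool's axes as they then stand; what a row does not reach is not made up. A row lasts 1/12 s, in which the tool goes at most 41.7 mm and 7.16 degrees, less where a joint would pass 70% of its speed; a pose out of reach is approached as far as the arm can. A call with a number of a shift or a turn outside -1 to 1 is refused whole. A call with a gripper value outside its range is refused whole. The fingers move at their own pace and stop on an object; FORCE is the grip in N (left out, the last holds). Time passes only in rows, so rows that do not move let the fingers close. It gives the time, the measured TCP pose, the force, the opening and the grip force at its end, in the units of the state.
- manip.sense(): the state, without advancing time (a new reading comes with each control period).
- manip.snapshot(name): name is "scene" or "top"; returns (picture, depth): 420x560x3 uint8, red, green, blue; 420x560 float32, m along the optical axis (not along the pixel's ray), 0 where there is no reading.
- manip.camera_model(name): a dict with "fx", "fy", "cx", "cy" (pixels), "k1" (the pictures are not rectified: a ray, as slopes to the right and down, at radius r is drawn at 1 + k1 r^2 times it, then the intrinsics apply), "origin" and "attitude" of the camera in the world. Camera axes: x right, y up, looking along -z (the intrinsics and any distortion apply to the point x, -y, -z); pixel columns grow to the right and rows downward; lengths in m; the calibration is good to about 2 mm. A picture is of the moment at which its call begins. camera_model takes no time and is no camera call.
- manip.sign_off(): hands the job in; it is judged then, once.
The state is a dict: "t": time; "q": joint angles; "qd": joint speeds; "tau": joint torques, N m; "tcp_pos": TCP position; "tool_rot": TCP orientation; "force": force on the tool from outside, world axes, zero at the start; "ft_torque": the same for the moment, N m; "finger_gap": opening from 0.0 (shut) to 1.0 (fully open); "gripper_force": force on a finger pad.
Only numpy, scipy, OpenCV 4.12 (cv2) and the standard library are available. Lean on these libraries where they do the work, as an engineer would, in place of code of your own. Each camera call takes 0.05 s, during which the arm holds its last target. There are 200 camera calls.

## Working session

There is one attempt and no reset: what is moved stays moved. The work goes in short steps, Python scripts to look and compute and a shell command to move; the robot and the scene stay as the last step left them, time stands still between calls to the robot, and variables do not carry over. Pictures are saved under pics/ and viewed, at most 10 in all, crops included, and the job is handed in when it is done.

```bash
mkdir -p pics; ls; cat > h.py <<'E'
import numpy as np, cv2
from station import manip
from scipy.spatial.transform import Rotation as R
def snap(n,f):
    p,d=manip.snapshot(n); cv2.imwrite('pics/'+f+'.png',p[:,:,::-1]); np.save('pics/'+f+'.npy',d); return p,d
def cam(n):
    c=manip.camera_model(n); a=np.array(c['attitude'],float)
    return c,(a if a.shape==(3,3) else R.from_quat(a).as_matrix()),np.array(c['origin'])
def rays(n,uv):
    c,A,o=cam(n); K=np.array([[c['fx'],0,c['cx']],[0,c['fy'],c['cy']],[0,0,1.]])
    uv=np.asarray(uv,float).reshape(-1,1,2)
    s=cv2.undistortPoints(uv,K,np.array([c['k1'],0,0,0.])).reshape(-1,2)
    return np.c_[s[:,0],-s[:,1],-np.ones(len(s))]@A.T,o
def pts(n,uv,d):
    r,o=rays(n,uv); return o+r*np.asarray(d).reshape(-1,1)
def plane(n,uv,z):
    r,o=rays(n,uv); return o+r*((z-o[2])/r[:,2])[:,None]
E
python3 - <<'E'
from h import *
for n in('scene','top'):
    print(manip.camera_model(n)); snap(n,n+'0')
print(manip.sense())
E
```

```text
pics
{'fx': 492.0553363427361, 'fy': 492.0553363427361, 'cx': 281.3291671770334, 'cy': 209.0774591643358, 'k1': -0.14096925290567383, 'origin': array([0.0899268 , 0.91501885, 0.82703829]), 'attitude': array([-0.10674554,  0.45524019,  0.86009501, -0.20395672])}
{'fx': 436.64439118509614, 'fy': 436.64439118509614, 'cx': 279.8342979154672, 'cy': 207.07244506086818, 'k1': -0.03768324634545029, 'origin': array([ 0.45942946, -0.0095976 ,  0.9815305 ]), 'attitude': array([-0.03924565,  0.04531442,  0.71620492, -0.69531064])}
{'t': 0.1, 'q': array([-1.28551723e+00,  5.28364590e-01,  1.43376870e+00, -7.16697178e-07,
        1.18141476e+00, -1.78484782e-01]), 'qd': array([ 0.00018469, -0.00196173, -0.00275423, -0.00052637,  0.00090736,
        0.00051284]), 'tau': array([-1.53722453e-04, -4.43303561e+01, -1.78586644e+01, -1.56990141e-04,
        3.90075831e-03, -7.08302494e-06]), 'tcp_pos': array([ 0.27946411, -0.55847578,  0.30303837]), 'tool_rot': array([ 9.73235135e-01,  2.29809521e-01, -5.25123313e-05, -9.76285434e-04]), 'force': array([ 0.35398592,  0.38056643, -0.32731311]), 'ft_torque': array([ 0.00878982,  0.02260585, -0.0461975 ]), 'gripper_force': 0.0, 'finger_gap': 0.9973098296311897}
```

View pics/scene0.png

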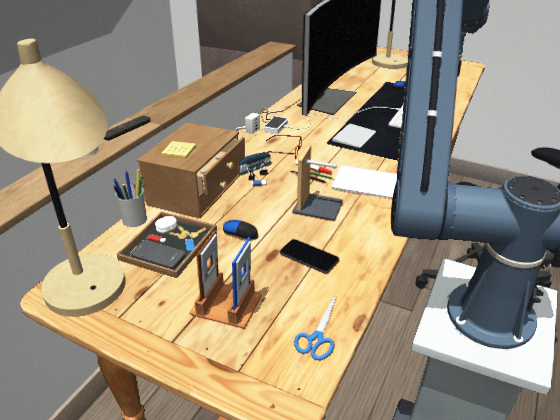

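View pics/top0.png

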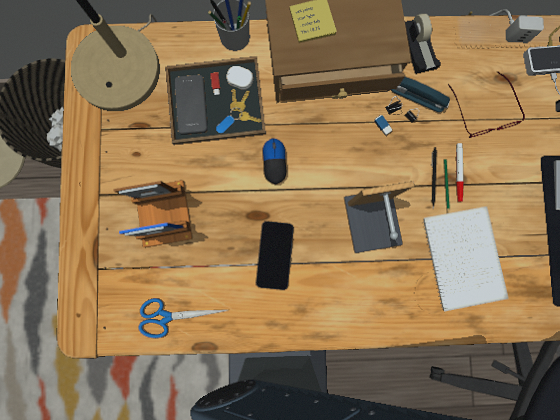

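The scene view shows the two clipboards in the rack at about (207,262) for brown and (242,262) for blue. The stand is at (318,185). In the top view, the rack is at (163,215), with brown the farther one at (145,190). The phone is at (276,255), the mouse at (275,160), and the peg runs from (388,190) to (397,235). I'll zoom in next.

```bash
python3 - <<'E'
from h import *
s=cv2.imread('pics/scene0.png');t=cv2.imread('pics/top0.png')
f=lambda im,x,y,w,h:cv2.resize(im[y:y+h,x:x+w],(400,300),interpolation=cv2.INTER_CUBIC)
cv2.imwrite('pics/z0.png',np.vstack([np.hstack([f(s,180,230,100,75+25)[:300],f(s,280,140,100,75)]),np.hstack([f(t,105,170,100,75),f(t,335,175,100,75)])]))
d=np.load('pics/top0.npy');ds=np.load('pics/scene0.npy')
# height map statistics in top view
v,u=np.mgrid[0:420,0:560]; P=pts('top',np.c_[u.ravel(),v.ravel()],d.ravel()).reshape(420,560,3)
np.save('pics/P0.npy',P)
print(P[300,200],P[255,276],P[160,275])
for a in[(105,170,100,80),(335,170,90,85)]:
    x,y,w,h=a; print(np.round(P[y:y+h:4,x:x+w:5,2]*1000).astype(int))
E
```

```text
[ 0.37507463  0.16389355 -0.00583265] [ 0.46959612 -0.00802102  0.00879338] [ 0.67806667 -0.0119011   0.03595792]
[[  0  -1  -3  -2  -3  -1  -1  -2  -3  -5  -2  -2  -5  -1   1  -4  -2  -3
   -1   1]
 [ -5  -4  -5  -2  -3  -1  -3  -3  -2  -4  -3  -6  -1  -2   1  -4  -4  -5
   -6  -3]
 [ -3   1  -3  -2  -4  -4  -3  -5  -3  -4  -4  -6  -1  -4   1  -2  -3  -3
   -3  -2]
 [ -2  -5  -4  -4  -3  -3  -3  -3  -3  -2 180 178  -5  -2   7   5  -5  -6
   -7  -5]
 [ -3  -2  -6  -5  -3 177 177 175 177 176 175 152 140 104  48  45  -3  -2
   -1  -3]
 [  0  -1 179 177 174 982 175 175 166 154 146 134 116  81  61  43   1  -3
   -6  -3]
 [ -8 -10 -12 -10 156 150 135 103 101 100  93  57  45  49  48  44   8   0
   -4  -3]
 [ -1  -5  -3  -3  -4   0  56  44  48  49  46  41  33  24  12   8  10  -3
   -1  -2]
 [ -1   0  -3  -4  -3  -2 982  35  24  13   9   7   4   7   9   9   5  -1
   -2  -5]
 [ -5  -3  -4  -4  -2  -2  -4   8   7   4   5   9   7  10   7   3   8  -2
   -3   0]
 [ -4  -1  -4  -4  -4  -2   1   7   7   5   6   4   5   7   6   7   3  -4
   -2  -3]
 [ -1  -4  -4   0  -4  -1  -4   6   9  10   7   5  
[... 1665 characters left out ...]
  9  -5  -3  -1  -4  -2]
 [ -2  -2  -1  10  12   6   9   9   9   9  13 149   6   0  -5  -1   1  -5]
 [ -1  -4 982   8  11  10   9   8  10  12   9 149   9  -5  -3  -2  -3  -1]
 [ -1  -2  -1  10  11   7   8   8  10  10   7 151   9  -3  -4  -2  -4  -6]
 [ -1  -1  -2  -4   9   9   7   9   9   8   9 150 156   9  -5  -4  -2   0]
 [ -1   0  -3  -3   9  11  13  13  10  10  10  10 152   8  -2  -2  -3  -4]
 [ -4  -2 982   1   9   7  10  10   9  11  11   8  11   8  -5   0  -2  -4]
 [ -3  -5  -4   0  12  10   9  10  10  10   9   8  -2  -5  -2  -2   1  -2]
 [ -5  -2  -2  -4   9   6   7  -2  -3 982  -5  -2   0  -5  -2  -5  -5  -2]
 [ -5  -2  -1  -2  -2  -4  -2  -2  -5  -2  -6   0  -3  -4  -1  -2  -2  -4]]
```

View pics/z0.png

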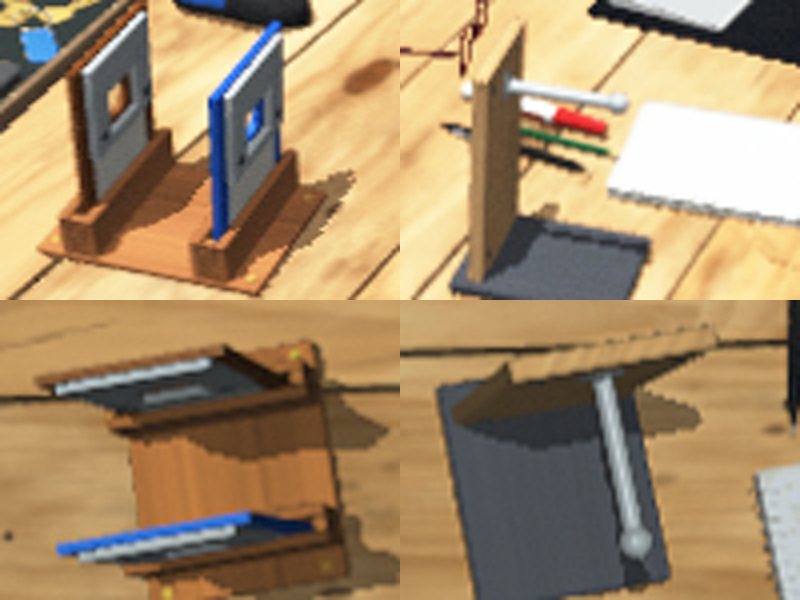

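The zoom shows both clip fronts facing the robot. The bead is at about (394,235) in the top view and (335,165) in the scene view. The peg root is at about (386,193) in the top view. Next I'll measure the poses.

```bash
cat >> h.py <<'E'
def tri(us,ut):
    (a,),o=rays('scene',[us]);(b,),p=rays('top',[ut]); a=a/np.linalg.norm(a); b=b/np.linalg.norm(b)
    M=np.c_[a,-b]; k,_,_,_=np.linalg.lstsq(M,p-o,rcond=None); x,y=o+a*k[0],p+b*k[1]; return (x+y)/2,np.linalg.norm(x-y)
def grid(n,d): 
    v,u=np.mgrid[0:420,0:560]; return pts(n,np.c_[u.ravel(),v.ravel()],d.ravel()).reshape(420,560,3)
E
python3 - <<'E'
from h import *
np.set_printoptions(precision=4,suppress=True)
P=np.load('pics/P0.npy'); S=grid('scene',np.load('pics/scene0.npy'))
print('table',np.median(P[300:310,240:250,2]),np.median(S[270:290,270:290,2]), np.median(P[200:215,300:320,2]))
print('bead',tri((335,165.5),(394.2,235.5)), plane('top',[(394.2,235.5),(385.7,194.5)],.150))
def line(Q,name):
    vx,vy,x,y=cv2.fitLine(Q[:,:2].astype(np.float32),cv2.DIST_HUBER,0,.01,.01).ravel()
    if vy<0: vx,vy=-vx,-vy
    t=(Q[:,:2]-[x,y])@[vx,vy]; e=[np.array([x,y])+[vx*k,vy*k] if 0 else np.array([x+vx*k,y+vy*k]) for k in np.percentile(t,[1,99])]
    print(name,len(Q),'yaw deg',np.degrees(np.arctan2(-vx,vy)),'ends',e,'mid',(e[0]+e[1])/2,'z',np.median(Q[:,2]))
def top(r,lo,hi,name):
    x,y,w,h=r; Q=P[y:y+h,x:x+w].reshape(-1,3); line(Q[(Q[:,2]>lo)&(Q[:,2]<hi)],name)
top((105,170,100,38),.170,.186,'brown top'); top((105,212,100,38),.170,.186,'blue top'); top((335,170,90,40),.172,.186,'panel top')
top((380,195,20,45),.14,.16,'peg(along)')
# front plane of the brown clip from scene
im=cv2.cvtColor(cv2.imread('pics/scene0.png'),cv2.COLOR_BGR2HSV)
for nm,(x,y,w,h) in dict(brown=(195,228,26,60),blue=(228,232,26,60)).items():
    q=S[y:y+h,x:x+w].reshape(-1,3); m=(im[y:y+h,x:x+w,1].ravel()<70)&(q[:,2]>.08)&(q[:,2]<.18); q=q[m]
    for _ in range(5):
        c=q.mean(0); n=np.linalg.svd(q-c)[2][2]; r=(q-c)@n; q=q[abs(r)<max(.004,2*r.std())] if r.std()>.0015 else q
    n*=np.sign(n[0]); print(nm,len(q),c,'n',n,'yaw',np.degrees(np.arctan2(n[1],n[0])),'lean',np.degrees(np.arcsin(n[2])),r.std(), q[:,2].min(),q[:,2].max())
# rack base & foot
for nm,(x,y,w,h),lo,hi in [('rack',(120,190,80,70),.002,.014),('foot',(335,180,75,80),.005,.016)]:
    Q=P[y:y+h,x:x+w]; m=(Q[...,2]>lo)&(Q[...,2]<hi); m=cv2.morphologyEx(m.astype(np.uint8),cv2.MORPH_OPEN,np.ones((3,3)))>0; q=Q[m]; print(nm,cv2.minAreaRect(q[:,:2].astype(np.float32)*1000))
E
```

```text
table -0.001905649936592757 -0.0008214594234902117 -0.002725502071399599
bead (array([ 0.4971, -0.2352,  0.1516]), np.float64(0.0022575068806315753)) [[ 0.4982 -0.2352  0.15  ]
 [ 0.5778 -0.2235  0.15  ]]
brown top 266 yaw deg 8.161821 ends [array([0.6071, 0.2036]), array([0.5946, 0.2907])] mid [0.6009 0.2471] z 0.17590965378739293
blue top 245 yaw deg 6.771549 ends [array([0.528, 0.191]), array([0.5176, 0.2787])] mid [0.5228 0.2349] z 0.17630216938460075
panel top 349 yaw deg 8.077222 ends [array([ 0.5918, -0.2684]), array([ 0.5782, -0.1721])] mid [ 0.585  -0.2202] z 0.17897264796063117
peg(along) 252 yaw deg -81.37655 ends [array([ 0.4938, -0.2334]), array([ 0.5776, -0.2207])] mid [ 0.5357 -0.2271] z 0.15369488710809198
brown 493 [0.5979 0.2507 0.1377] n [0.9903 0.1304 0.0483] yaw 7.503556069232931 lean 2.767168987343523 0.001441044233969557 0.08051230683153865 0.17958831128420993
blue 431 [0.5183 0.2389 0.1399] n [0.9906 0.1309 0.0403] yaw 7.530411657585226 lean 2.311751921699765 0.0014815287103571355 0.08028116004112285 0.1780515983790577
rack ((551.0342407226562, 241.78831481933594), (97.55862426757812, 111.14884185791016), 7.743215084075928)
foot ((540.1340942382812, -227.4251708984375), (126.41409301757812, 110.9999771118164), 8.061354637145996)
```

```bash
cat >> h.py <<'E'
def go(target,yaw=None,tilt=0):
    """shift in tool axes (units of 0.5 m) from the present TCP to target; residual turn of tool y to world yaw/tilt, rotvec/2pi"""
    s=manip.sense(); T=R.from_quat(s['tool_rot']); np.set_printoptions(precision=4,suppress=True)
    print('t',round(s['t'],2),'tcp',s['tcp_pos'],'dp/0.5',T.inv().apply(np.array(target)-s['tcp_pos'])/.5,'F',s['force'],'gap',s['finger_gap'],'gf',s['gripper_force'])
    if yaw is not None:
        y=np.radians(yaw); z=np.radians(tilt)
        D=R.from_matrix(np.c_[[-np.sin(y),np.cos(y),0],[np.cos(y),np.sin(y),0],[0,0,-1]])*R.from_rotvec([-z,0,0])
        print('turn/2pi',(T.inv()*D).as_rotvec()/2/np.pi,'grasp pt',s['tcp_pos']+T.apply([0,0,.054]),'q',s['q'])
E
python3 -m crank '[{"dp":[0,0,0],"delta_rot":[0,0,-0.0198],"fingers":0.2},{"dp":[0,0,0],"delta_rot":[0,0,-0.0198],"fingers":0.2},{"dp":[0,0,0],"delta_rot":[0,0,-0.0198],"fingers":0.2},{"dp":[0,0,0],"delta_rot":[0,0,-0.0198],"fingers":0.2},{"dp":[0,0,0],"delta_rot":[0,0,-0.0198],"fingers":0.2},{"dp":[0,0,0],"delta_rot":[0,0,-0.0198],"fingers":0.2},{"dp":[0,0,0],"delta_rot":[0,0,-0.0198],"fingers":0.2},{"dp":[0,0,0],"delta_rot":[0,0,-0.0198],"fingers":0.2},{"dp":[0,0,0],"delta_rot":[0,0,-0.0198],"fingers":0.2},{"dp":[0,0,0],"delta_rot":[0,0,-0.0198],"fingers":0.2}]' 40
python3 - <<'E'
from h import *
go([.600,.2477,.304],7.8,0)
E
```

```text
t: 0.93
tcp_pos: [0.2795, -0.5586, 0.3033]
tool_rot: [0.655, 0.756, 0.0, -0.001]
force: [0.3, 0.2, 0.5]
finger_gap: 0.601
gripper_force: 0.0
t 0.93 tcp [ 0.2795 -0.5586  0.3033] dp/0.5 [1.5046 0.8645 0.0005] F [0.2793 0.2497 0.4633] gap 0.6007793966002469 gf 0.0
turn/2pi [-0.     -0.0002  0.0011] grasp pt [ 0.2795 -0.5585  0.2493] q [-1.2855  0.5281  1.4335  0.      1.1814 -1.4287]
```

```bash
python3 -m crank '[{"dp":[0.06,0.035,-0.01],"delta_rot":[0,0,0],"fingers":0.2},{"dp":[0.0627,0.036,-0.01],"delta_rot":[0,0,0],"fingers":0.2},{"dp":[0.0627,0.036,0],"delta_rot":[0,0,0],"fingers":0.2},{"dp":[0.0627,0.036,0],"delta_rot":[0,0,0],"fingers":0.2},{"dp":[0.0627,0.036,0],"delta_rot":[0,0,0],"fingers":0.2},{"dp":[0.0627,0.036,0],"delta_rot":[0,0,0],"fingers":0.2},{"dp":[0.0627,0.036,0],"delta_rot":[0,0,0],"fingers":0.2},{"dp":[0.0627,0.036,0],"delta_rot":[0,0,0],"fingers":0.2},{"dp":[0.0627,0.036,0],"delta_rot":[0,0,0],"fingers":0.2},{"dp":[0.0627,0.036,0],"delta_rot":[0,0,0],"fingers":0.2},{"dp":[0.0627,0.036,0],"delta_rot":[0,0,0],"fingers":0.2},{"dp":[0.0627,0.036,0],"delta_rot":[0,0,0],"fingers":0.2}]'
python3 -m crank '[{"dp":[0.0627,0.036,0],"delta_rot":[0,0,0],"fingers":0.2},{"dp":[0.0627,0.036,0],"delta_rot":[0,0,0],"fingers":0.2},{"dp":[0.0627,0.036,0],"delta_rot":[0,0,0],"fingers":0.2},{"dp":[0.0627,0.036,0],"delta_rot":[0,0,0],"fingers":0.2},{"dp":[0.0627,0.036,0],"delta_rot":[0,0,0],"fingers":0.2},{"dp":[0.0627,0.036,0],"delta_rot":[0,0,0],"fingers":0.2},{"dp":[0.0627,0.036,0],"delta_rot":[0,0,0],"fingers":0.2},{"dp":[0.0627,0.036,0],"delta_rot":[0,0,0],"fingers":0.2},{"dp":[0.0627,0.036,0],"delta_rot":[0,0,0],"fingers":0.2},{"dp":[0.0627,0.036,0],"delta_rot":[0,0,0],"fingers":0.2},{"dp":[0.04,0.02,0],"delta_rot":[-0.007,0,0],"fingers":0.2},{"dp":[0,0,0],"delta_rot":[0,0,0],"fingers":0.2}]'
python3 - <<'E'
from h import *
go([.602-.054*.044,.2477,.158+.054],7.8,2.5)
E
```

```text
t: 1.93
tcp_pos: [0.442, -0.1564, 0.3137]
tool_rot: [0.657, 0.754, -0.0, -0.0]
force: [0.9, -0.6, 0.6]
finger_gap: 0.599
gripper_force: 0.0
t: 2.93
tcp_pos: [0.5848, 0.2024, 0.3133]
tool_rot: [0.655, 0.755, 0.018, 0.014]
force: [-1.1, -0.9, 0.4]
finger_gap: 0.599
gripper_force: 0.0
t 2.93 tcp [0.5848 0.2024 0.3133] dp/0.5 [0.0851 0.0329 0.2045] F [-1.0912 -0.8928  0.3904] gap 0.5986034543102013 gf 0.0
turn/2pi [ 0.0003 -0.0003  0.0009] grasp pt [0.5872 0.2029 0.2594] q [0.1524 0.4954 1.4651 0.0015 1.1354 0.0102]
```

```bash
python3 -m crank '[{"dp":[0.0425,0.0165,0],"delta_rot":[0,0,0.0009],"fingers":0.2},{"dp":[0.0425,0.0165,0],"delta_rot":[0,0,0],"fingers":0.2},{"dp":[0,0,0.03],"delta_rot":[0,0,0],"fingers":0.2},{"dp":[0,0,0.04],"delta_rot":[0,0,0],"fingers":0.2},{"dp":[0,0,0.02],"delta_rot":[0,0,0],"fingers":0.2},{"dp":[0,0,0],"delta_rot":[0,0,0],"fingers":0.2}]'
python3 - <<'E'
from h import *
go([.602-.054*.044,.2477,.158+.054],7.8,2.5)
a,_=snap('top','top1');b,_=snap('scene','scene1')
f=lambda im,x,y,w,h:cv2.resize(im[y:y+h,x:x+w,::-1],(400,400),interpolation=cv2.INTER_CUBIC)
cv2.imwrite('pics/z1.png',np.hstack([f(a,95,140,120,120),f(b,160,190,120,120)]))
E
```

```text
t: 3.43
tcp_pos: [0.5953, 0.2416, 0.2664]
tool_rot: [0.659, 0.752, 0.013, 0.012]
force: [-0.1, -0.0, -0.2]
finger_gap: 0.602
gripper_force: 0.0
t 3.43 tcp [0.5953 0.2416 0.2664] dp/0.5 [0.011  0.0063 0.1091] F [-0.0584 -0.0221 -0.248 ] gap 0.602211021349678 gf 0.0
turn/2pi [-0.0012  0.0001 -0.0008] grasp pt [0.5972 0.2419 0.2124] q [ 0.2133  0.5824  1.4445 -0.0042  1.0786  0.0843]
```

View pics/z1.png

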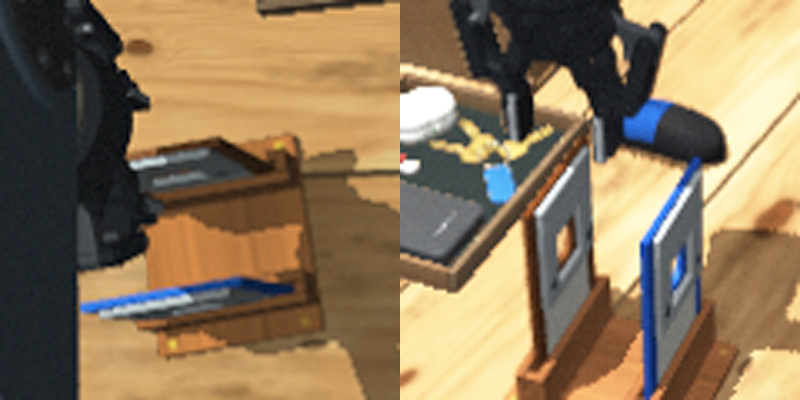

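The image shows the two fingers above the brown board, one on each side of its top edge. The left finger is at about (517,115) and the right at (600,140) in the crop, and both are clear of the blue board. I'll descend now.

```bash
python3 -m crank '[{"dp":[0.008,0.005,0],"delta_rot":[-0.0004,0,0],"fingers":0.2},{"dp":[0,0,0.02],"delta_rot":[0,0,0],"fingers":0.2},{"dp":[0,0,0.03],"delta_rot":[0,0,0],"fingers":0.2},{"dp":[0,0,0.03],"delta_rot":[0,0,0],"fingers":0.2},{"dp":[0,0,0.015],"delta_rot":[0,0,0],"fingers":0.2},{"dp":[0,0,0],"delta_rot":[0,0,0],"fingers":0.2},{"dp":[0,0,0],"delta_rot":[0,0,0],"fingers":0.2}]'
python3 - <<'E'
from h import *
go([.602-.054*.044,.2477,.158+.054],7.8,2.5)
E
```

```text
t: 4.12
tcp_pos: [0.6013, 0.2474, 0.2222]
tool_rot: [0.659, 0.752, 0.017, 0.015]
force: [-0.0, -0.3, 0.5]
finger_gap: 0.599
gripper_force: 0.0
t 4.12 tcp [0.6013 0.2474 0.2222] dp/0.5 [ 0.0011 -0.0043  0.0203] F [-0.0284 -0.2911  0.4528] gap 0.5994100086877965 gf 0.0
turn/2pi [ 0.0004 -0.     -0.0008] grasp pt [0.6038 0.2477 0.1683] q [ 0.2201  0.6431  1.4656 -0.0046  0.9869  0.0911]
```

Next: down the last 10 mm and close gently.

```bash
python3 -m crank '[{"dp":[0,-0.003,0.01],"delta_rot":[0,0,0],"fingers":0.2},{"dp":[0,0,0.01],"delta_rot":[0,0,0],"fingers":0.2},{"dp":[0,0,0],"delta_rot":[0,0,0],"fingers":-0.4},{"dp":[0,0,0],"delta_rot":[0,0,0],"fingers":-0.6},{"dp":[0,0,0],"delta_rot":[0,0,0],"fingers":-0.7},{"dp":[0,0,0],"delta_rot":[0,0,0],"fingers":-0.8},{"dp":[0,0,0],"delta_rot":[0,0,0],"fingers":-1},{"dp":[0,0,0],"delta_rot":[0,0,0],"fingers":-1},{"dp":[0,0,0],"delta_rot":[0,0,0],"fingers":-1},{"dp":[0,0,0],"delta_rot":[0,0,0],"fingers":-1},{"dp":[0,0,0],"delta_rot":[0,0,0],"fingers":-1}]' 50
python3 - <<'E'
from h import *
go([.602-.054*.044,.2477,.158+.054],7.8,2.5)
E
```

```text
t: 5.03
tcp_pos: [0.6002, 0.2472, 0.2126]
tool_rot: [0.659, 0.752, 0.018, 0.015]
force: [-1.8, -0.1, 3.5]
finger_gap: 0.111
gripper_force: 49.4
t 5.03 tcp [0.6002 0.2472 0.2126] dp/0.5 [ 0.0011 -0.001   0.0012] F [-1.7974 -0.0842  3.4924] gap 0.11055260735023172 gf 49.386770725250244
turn/2pi [ 0.0005  0.     -0.0007] grasp pt [0.6027 0.2475 0.1587] q [ 0.2202  0.654   1.4757 -0.0048  0.9656  0.0913]
```

Gripped: the gap is 9.4 mm at 49 N. Now lift.

```bash
python3 -m crank '[{"dp":[0,0,-0.01],"delta_rot":[0,0,0],"fingers":-1},{"dp":[0,0,-0.02],"delta_rot":[0,0,0],"fingers":-1},{"dp":[0,0,-0.03],"delta_rot":[0,0,0],"fingers":-1},{"dp":[0,0,-0.04],"delta_rot":[0,0,0],"fingers":-1},{"dp":[0,0,-0.04],"delta_rot":[0,0,0],"fingers":-1},{"dp":[0,0,-0.04],"delta_rot":[0,0,0],"fingers":-1},{"dp":[0,0,-0.04],"delta_rot":[0,0,0],"fingers":-1},{"dp":[0,0,-0.04],"delta_rot":[0,0,0],"fingers":-1},{"dp":[0,0,-0.04],"delta_rot":[0,0,0],"fingers":-1},{"dp":[0,0,-0.04],"delta_rot":[0.003,0,0],"fingers":-1},{"dp":[0,0,-0.02],"delta_rot":[0.004,0,0],"fingers":-1},{"dp":[0,0,0],"delta_rot":[0,0,0],"fingers":-1}]'
python3 - <<'E'
from h import *
P=np.array([.579,-.2225,.150]); x=np.array([.9898,.1426,0])
eye=P-.135*x+[0,0,.0]; print('eye goal',eye)
go(eye+[0,0,.038+.054]-.0025*x,8.2,0)
E
```

```text
t: 6.03
tcp_pos: [0.5936, 0.2465, 0.3962]
tool_rot: [0.659, 0.752, 0.004, 0.003]
force: [0.9, 0.5, -1.0]
finger_gap: 0.115
gripper_force: 48.8
eye goal [ 0.445377 -0.241751  0.15    ]
t 6.03 tcp [0.5936 0.2465 0.3962] dp/0.5 [-0.9296 -0.4298  0.303 ] F [ 0.907   0.5089 -0.9556] gap 0.11537487740069349 gf 48.82818281650543
turn/2pi [ 0.0016 -0.0002 -0.0019] grasp pt [0.5941 0.2466 0.3422] q [0.2199 0.4662 1.2759 0.0002 1.3893 0.0886]
```

```bash
python3 -m crank '[{"dp":[-0.02,-0.01,0],"delta_rot":[0.0016,0,-0.0019],"fingers":-1},{"dp":[-0.04,-0.02,0],"delta_rot":[0,0,0],"fingers":-1},{"dp":[-0.05,-0.023,0],"delta_rot":[0,0,0],"fingers":-1},{"dp":[-0.05,-0.023,0],"delta_rot":[0,0,0],"fingers":-1},{"dp":[-0.05,-0.023,0],"delta_rot":[0,0,0],"fingers":-1},{"dp":[-0.05,-0.023,0],"delta_rot":[0,0,0],"fingers":-1},{"dp":[-0.05,-0.023,0],"delta_rot":[0,0,0],"fingers":-1},{"dp":[-0.05,-0.023,0],"delta_rot":[0,0,0],"fingers":-1},{"dp":[-0.05,-0.023,0],"delta_rot":[0,0,0],"fingers":-1},{"dp":[-0.05,-0.023,0],"delta_rot":[0,0,0],"fingers":-1},{"dp":[-0.05,-0.023,0],"delta_rot":[0,0,0],"fingers":-1},{"dp":[-0.05,-0.023,0],"delta_rot":[0,0,0],"fingers":-1}]'
python3 -m crank '[{"dp":[-0.05,-0.023,0],"delta_rot":[0,0,0],"fingers":-1},{"dp":[-0.05,-0.023,0],"delta_rot":[0,0,0],"fingers":-1},{"dp":[-0.05,-0.023,0],"delta_rot":[0,0,0],"fingers":-1},{"dp":[-0.05,-0.023,0],"delta_rot":[0,0,0],"fingers":-1},{"dp":[-0.05,-0.023,0],"delta_rot":[0,0,0],"fingers":-1},{"dp":[-0.05,-0.023,0],"delta_rot":[0,0,0],"fingers":-1},{"dp":[-0.04,-0.02,0],"delta_rot":[0,0,0],"fingers":-1},{"dp":[-0.02,-0.01,0],"delta_rot":[0,0,0],"fingers":-1},{"dp":[0,0,0],"delta_rot":[0,0,0],"fingers":-1},{"dp":[0,0,0],"delta_rot":[0,0,0],"fingers":-1}]'
python3 - <<'E'
from h import *
P=np.array([.579,-.2225,.150]); x=np.array([.9898,.1426,0])
eye=P-.135*x
go(eye+[0,0,.038+.054]-.0025*x,8.2,0)
E
```

```text
t: 7.03
tcp_pos: [0.5023, -0.0506, 0.3923]
tool_rot: [0.655, 0.756, -0.003, -0.003]
force: [0.2, -1.0, -1.3]
finger_gap: 0.109
gripper_force: 48.8
t: 7.87
tcp_pos: [0.4457, -0.2393, 0.3931]
tool_rot: [0.655, 0.756, -0.002, -0.003]
force: [-0.2, 0.5, -0.3]
finger_gap: 0.109
gripper_force: 48.8
t 7.87 tcp [ 0.4457 -0.2393  0.3931] dp/0.5 [-0.0054 -0.004   0.3021] F [-0.167   0.4544 -0.2578] gap 0.10881752694771131 gf 48.811079263687134
turn/2pi [-0.0012 -0.0003 -0.0002] grasp pt [ 0.4453 -0.2392  0.3391] q [-0.7119  0.2658  1.6039 -0.0047  1.2783 -0.8526]
```

```bash
python3 -m crank '[{"dp":[-0.005,-0.004,0.02],"delta_rot":[-0.0012,0,0],"fingers":-1},{"dp":[0,0,0.04],"delta_rot":[0,0,0],"fingers":-1},{"dp":[0,0,0.05],"delta_rot":[0,0,0],"fingers":-1},{"dp":[0,0,0.05],"delta_rot":[0,0,0],"fingers":-1},{"dp":[0,0,0.05],"delta_rot":[0,0,0],"fingers":-1},{"dp":[0,0,0.05],"delta_rot":[0,0,0],"fingers":-1},{"dp":[0,0,0.025],"delta_rot":[0,0,0],"fingers":-1},{"dp":[0,0,0.017],"delta_rot":[0,0,0],"fingers":-1},{"dp":[0,0,0],"delta_rot":[0,0,0],"fingers":-1},{"dp":[0,0,0],"delta_rot":[0,0,0],"fingers":-1}]'
python3 - <<'E'
from h import *
P=np.array([.579,-.2225,.150]); x=np.array([.9898,.1426,0])
eye=P-.135*x
go(eye+[0,0,.038+.054]-.0025*x,8.2,0)
a,_=snap('top','top2');b,_=snap('scene','scene2')
f=lambda im,x,y,w,h:cv2.resize(im[y:y+h,x:x+w,::-1],(400,400),interpolation=cv2.INTER_CUBIC)
cv2.imwrite('pics/z2.png',np.hstack([f(a,330,170,100,100),f(b,290,120,100,100)]))
E
```

```text
t: 8.7
tcp_pos: [0.4447, -0.2417, 0.2427]
tool_rot: [0.654, 0.756, 0.0, -0.0]
force: [0.3, 0.6, -0.3]
finger_gap: 0.11
gripper_force: 48.7
t 8.7 tcp [ 0.4447 -0.2417  0.2427] dp/0.5 [-0.0003 -0.0037  0.0014] F [ 0.2538  0.6475 -0.3325] gap 0.11001667500323771 gf 48.73206853866577
turn/2pi [ 0.     -0.0001  0.0002] grasp pt [ 0.4447 -0.2417  0.1887] q [-0.7191  0.4588  1.7901  0.0005  0.8929 -0.864 ]
```

View pics/z2.png

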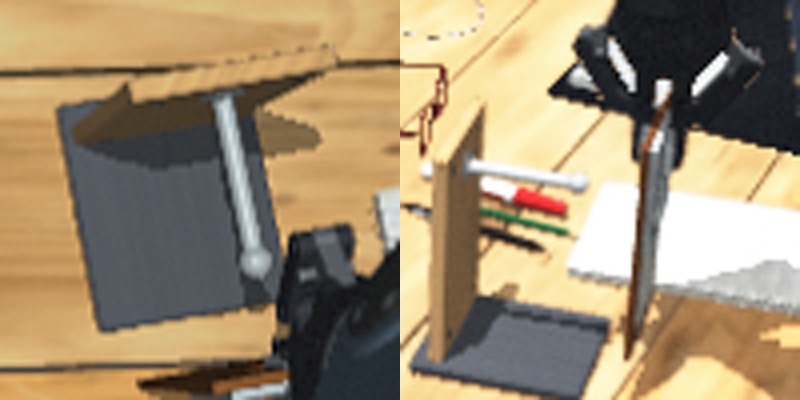

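The board is held upright in front of the peg, with its lower left corner at (347,209) in the scene view. The bead is at (336,165) in the scene view, and the board's left top corner is at (365,266) in the top view. I'll check where the board sits in the hand.

```bash
python3 - <<'E'
from h import *
np.set_printoptions(precision=4,suppress=True)
P=np.array([.579,-.2225,.150]); x=np.array([.9898,.1426,0]); y=np.array([-.1426,.9898,0]); z=np.array([0,0,1.]); M=np.c_[x,y,z]
for n in('top','scene'):
    im=cv2.imread(f'pics/{n}2.png'); h=cv2.cvtColor(im,cv2.COLOR_BGR2HSV); G=grid(n,np.load(f'pics/{n}2.npy')); L=(G-P)@M
    m=(L[...,0]>-.155)&(L[...,0]<-.115)&(L[...,2]>-.14)&(L[...,2]<.065)&(abs(L[...,1])<.07)
    l=L[m]; print(n,len(l),'y %',np.percentile(l[:,1],[1,50,97,99]),'z %',np.percentile(l[:,2],[.5,2,50,98,99.5]))
    q=l[(l[:,2]<.0)]
    if len(q)>50:
        c=q.mean(0); nn=np.linalg.svd(q-c)[2][2]; nn*=np.sign(nn[0]); print('plane',c,nn,'std',((q-c)@nn).std())
    b=l[l[:,2]<-.09]
    if len(b): print('bottom y',np.percentile(b[:,1],[2,98]))
print('left top corner',(plane('top',[(365,265.7)],.208)-P)@M, 'low corner ray at z .040',(plane('scene',[(347,208.8)],.038)-P)@M)
print('bead now',(tri((290+580/4-100,120+182/4),(330+255/4,170+265/4))[0]-P)@M)
E
```

```text
top 319 y % [-0.0142  0.0269  0.046   0.0462] z % [-0.1097 -0.1054  0.0346  0.0597  0.0624]
plane [-0.1308  0.0268 -0.0542] [0.9989 0.0451 0.0089] std 0.0018298377781227745
bottom y [-0.0167  0.0461]
scene 469 y % [-0.0443  0.0154  0.0452  0.0469] z % [-0.111  -0.1083  0.0085  0.0612  0.0637]
plane [-0.1374  0.0165 -0.0537] [ 0.9985 -0.0417  0.0343] std 0.00196838715167155
bottom y [-0.0427  0.0449]
left top corner [[-0.1254  0.0766  0.058 ]] low corner ray at z .040 [[-0.1348  0.0342 -0.112 ]]
bead now [-0.0837  0.0006  0.0025]
```

The eye is centred on the peg axis to within about 1 mm. Insert along the peg.

```bash
python3 -m crank '[{"dp":[0,0.01,0],"delta_rot":[0,0,0],"fingers":-1},{"dp":[0,0.014,0],"delta_rot":[0,0,0],"fingers":-1},{"dp":[0,0.014,0],"delta_rot":[0,0,0],"fingers":-1},{"dp":[0,0.014,0],"delta_rot":[0,0,0],"fingers":-1},{"dp":[0,0.014,0],"delta_rot":[0,0,0],"fingers":-1},{"dp":[0,0.014,0],"delta_rot":[0,0,0],"fingers":-1},{"dp":[0,0,0],"delta_rot":[0,0,0],"fingers":-1}]'
python3 -m crank '[{"dp":[0,0.014,0],"delta_rot":[0,0,0],"fingers":-1},{"dp":[0,0.014,0],"delta_rot":[0,0,0],"fingers":-1},{"dp":[0,0.014,0],"delta_rot":[0,0,0],"fingers":-1},{"dp":[0,0.014,0],"delta_rot":[0,0,0],"fingers":-1},{"dp":[0,0.014,0],"delta_rot":[0,0,0],"fingers":-1},{"dp":[0,0.014,0],"delta_rot":[0,0,0],"fingers":-1},{"dp":[0,0.006,0],"delta_rot":[0,0,0],"fingers":-1},{"dp":[0,0,0],"delta_rot":[0,0,0],"fingers":-1},{"dp":[0,0,0],"delta_rot":[0,0,0],"fingers":-1}]'
python3 - <<'E'
from h import *
P=np.array([.579,-.2225,.150]); x=np.array([.9898,.1426,0])
eye=P-.048*x-[0,0,.010]
go(eye+[0,0,.038+.054]-.0025*x,8.2,0)
E
```

```text
t: 9.38
tcp_pos: [0.4855, -0.2368, 0.2426]
tool_rot: [0.654, 0.756, 0.0, 0.001]
force: [0.0, 0.8, -0.8]
finger_gap: 0.109
gripper_force: 48.8
t: 10.13
tcp_pos: [0.5284, -0.2301, 0.2424]
tool_rot: [0.654, 0.756, -0.0, -0.0]
force: [-1.2, -0.4, -0.7]
finger_gap: 0.112
gripper_force: 48.8
t 10.13 tcp [ 0.5284 -0.2301  0.2424] dp/0.5 [0.0006 0.0014 0.0208] F [-1.2427 -0.3726 -0.7142] gap 0.11167085556862566 gf 48.845009207725525
turn/2pi [-0.0001 -0.0001  0.0001] grasp pt [ 0.5283 -0.2301  0.1884] q [-0.6046  0.5406  1.6168  0.0001  0.9849 -0.7484]
```

```bash
python3 -m crank '[{"dp":[0,0,0.006],"delta_rot":[0,0,0],"fingers":-1},{"dp":[0,0,0.006],"delta_rot":[0,0,0],"fingers":-1},{"dp":[0,0,0.005],"delta_rot":[0,0,0],"fingers":-1},{"dp":[0,0,0],"delta_rot":[0,0,0],"fingers":-1},{"dp":[0,0,0],"delta_rot":[0,0,0],"fingers":-1}]'
python3 - <<'E'
from h import *
P=np.array([.579,-.2225,.150]); x=np.array([.9898,.1426,0])
eye=P-.048*x-[0,0,.010]
go(eye+[0,0,.038+.054]-.0025*x,8.2,0)
E
```

```text
t: 10.55
tcp_pos: [0.5281, -0.2302, 0.2337]
tool_rot: [0.655, 0.756, 0.0, -0.001]
force: [0.5, 0.4, -2.1]
finger_gap: 0.114
gripper_force: 48.8
t 10.55 tcp [ 0.5281 -0.2302  0.2337] dp/0.5 [0.0008 0.0021 0.0034] F [ 0.4831  0.4343 -2.0851] gap 0.11365403180876453 gf 48.84521842002869
turn/2pi [-0.0001 -0.0001  0.    ] grasp pt [ 0.528  -0.2302  0.1797] q [-0.6051  0.5525  1.6244  0.0002  0.9658 -0.7484]
```

```bash
python3 -m crank '[{"dp":[0,0,0.002],"delta_rot":[0,0,0],"fingers":-1},{"dp":[0,0,0.001],"delta_rot":[0,0,0],"fingers":-1},{"dp":[0,0,0],"delta_rot":[0,0,0],"fingers":-0.7},{"dp":[0,0,0],"delta_rot":[0,0,0],"fingers":-0.6},{"dp":[0,0,0],"delta_rot":[0,0,0],"fingers":-0.5},{"dp":[0,0,0],"delta_rot":[0,0,0],"fingers":-0.4},{"dp":[0,0,0],"delta_rot":[0,0,0],"fingers":-0.4},{"dp":[0,0,0],"delta_rot":[0,0,0],"fingers":-0.4},{"dp":[0,0,0],"delta_rot":[0,0,0],"fingers":-0.4}]'
python3 - <<'E'
from h import *
go([.5281,-.2302,.36],8.2,0)
a,_=snap('top','top3');b,_=snap('scene','scene3')
f=lambda im,x,y,w,h:cv2.resize(im[y:y+h,x:x+w,::-1],(400,400),interpolation=cv2.INTER_CUBIC)
cv2.imwrite('pics/z3.png',np.hstack([f(a,330,140,100,100),f(b,280,120,100,100)]))
E
```

```text
t: 11.3
tcp_pos: [0.5284, -0.2303, 0.2326]
tool_rot: [0.655, 0.756, 0.0, -0.0]
force: [0.6, 0.2, 0.0]
finger_gap: 0.296
gripper_force: 0.0
t 11.3 tcp [ 0.5284 -0.2303  0.2326] dp/0.5 [ 0.0003 -0.0005 -0.2548] F [0.5786 0.2166 0.0181] gap 0.29561133834242204 gf 0.0
turn/2pi [ 0. -0.  0.] grasp pt [ 0.5284 -0.2303  0.1786] q [-0.6049  0.5541  1.6251  0.0003  0.9625 -0.7484]
```

View pics/z3.png

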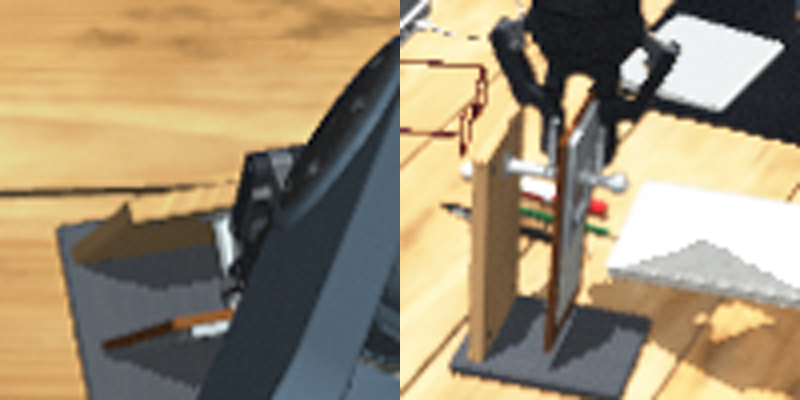

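The board hangs on the peg about halfway along. In the crop, the bead is at (612,183) in front of the board, and the fingers are open on both sides of it. Next I'll go straight up, back off, turn 90° and tilt the fingertips forward.

```bash
python3 -m crank '[{"dp":[0,0,-0.01],"delta_rot":[0,0,0],"fingers":-0.4},{"dp":[0,0,-0.02],"delta_rot":[0,0,0],"fingers":-0.4},{"dp":[0,0,-0.04],"delta_rot":[0,0,0],"fingers":-0.4},{"dp":[0,0,-0.05],"delta_rot":[0,0,0],"fingers":-0.4},{"dp":[0,0,-0.05],"delta_rot":[0,0,0],"fingers":-0.4},{"dp":[0,0,-0.03],"delta_rot":[0,0,0],"fingers":-0.4},{"dp":[0,-0.04,0],"delta_rot":[0,0,0],"fingers":-0.4},{"dp":[0,-0.04,0],"delta_rot":[0,0,0],"fingers":-0.2},{"dp":[0,-0.04,0],"delta_rot":[0,0,0],"fingers":0.2},{"dp":[0,0,0],"delta_rot":[0,0,0.018],"fingers":0.2},{"dp":[0,0,0],"delta_rot":[0,0,0.018],"fingers":0.2},{"dp":[0,0,0],"delta_rot":[0,0,0.018],"fingers":0.2}]'
python3 -m crank '[{"dp":[0,0,0],"delta_rot":[0,0,0.018],"fingers":0.2},{"dp":[0,0,0],"delta_rot":[0,0,0.018],"fingers":0.2},{"dp":[0,0,0],"delta_rot":[0,0,0.018],"fingers":0.2},{"dp":[0,0,0],"delta_rot":[0,0,0.018],"fingers":0.2},{"dp":[0,0,0],"delta_rot":[0,0,0.018],"fingers":0.2},{"dp":[0,0,0],"delta_rot":[0,0,0.018],"fingers":0.2},{"dp":[0,0,0],"delta_rot":[0,0,0.018],"fingers":0.2},{"dp":[0,0,0],"delta_rot":[0,0,0.018],"fingers":0.2},{"dp":[0,0,0],"delta_rot":[0,0,0.018],"fingers":0.2},{"dp":[0,0,0],"delta_rot":[0,0,0.018],"fingers":0.2},{"dp":[0,0,0],"delta_rot":[0,0,0.016],"fingers":0.2},{"dp":[0,0,0],"delta_rot":[0,0,0],"fingers":0.2}]'
python3 -m crank '[{"dp":[0,0,0],"delta_rot":[0,0.0139,0],"fingers":0.2},{"dp":[0,0,0],"delta_rot":[0,0.0139,0],"fingers":0.2},{"dp":[0,0,0],"delta_rot":[0,0.0139,0],"fingers":0.2},{"dp":[0,0,0],"delta_rot":[0,0,0],"fingers":0.2},{"dp":[0,0,0],"delta_rot":[0,0,0],"fingers":0.2}]'
cat >> h.py <<'E'
def push(xc,zt):
    P=np.array([.579,-.2225,0]); y=np.radians(8.2); X=np.array([np.cos(y),np.sin(y),0]); t=np.radians(15)
    D=R.from_matrix(np.c_[X,[np.sin(y),-np.cos(y),0],[0,0,-1]])*R.from_rotvec([0,t,0])
    s=manip.sense(); T=R.from_quat(s['tool_rot']); g=P+(xc-.0279)*X+[0,0,zt]; np.set_printoptions(precision=4,suppress=True)
    e=s['tcp_pos']-P; Y=np.array([-X[1],X[0],0])
    print('t',round(s['t'],2),'tcp stand xyz',e@X,e@Y,s['tcp_pos'][2],'dp',T.inv().apply(g-s['tcp_pos'])/.5,'turn',(T.inv()*D).as_rotvec()/2/np.pi,'F',s['force']@X,s['force'],'gap',s['finger_gap'])
E
python3 - <<'E'
from h import *
push(-.085,.204)
a,d=snap('top','top4');b,ds=snap('scene','scene4')
P=np.array([.579,-.2225,.150]); x=np.array([.9898,.1426,0]); y=np.array([-.1426,.9898,0]); M=np.c_[x,y,[0,0,1.]]
for n,D in(('top',d),('scene',ds)):
    L=(grid(n,D)-P)@M; m=(L[...,0]>-.075)&(L[...,0]<-.02)&(L[...,2]>-.13)&(L[...,2]<.055)&(abs(L[...,1])<.05)&((abs(L[...,1])>.02)|(abs(L[...,2])>.02)); l=L[m]; c=l.mean(0); nn=np.linalg.svd(l-c)[2][2]; print(n,len(l),c,nn*np.sign(nn[0]),np.percentile(l[:,2],[1,99]),np.percentile(l[:,1],[1,99]))
E
```

```text
t: 12.4
tcp_pos: [0.4687, -0.2391, 0.3339]
tool_rot: [0.775, 0.632, 0.0, 0.001]
force: [0.0, -0.1, -0.3]
finger_gap: 0.602
gripper_force: 0.0
t: 13.4
tcp_pos: [0.4691, -0.2389, 0.3336]
tool_rot: [0.997, 0.071, 0.001, 0.0]
force: [-0.2, 0.2, -0.5]
finger_gap: 0.6
gripper_force: 0.0
t: 13.82
tcp_pos: [0.4683, -0.2391, 0.3331]
tool_rot: [0.989, 0.071, 0.13, -0.009]
force: [0.7, -0.3, -0.6]
finger_gap: 0.603
gripper_force: 0.0
t 13.82 tcp stand xyz -0.11189339501416451 -0.0006165085319212491 0.3330537580110462 dp [-0.0684 -0.0013  0.2489] turn [0.     0.0002 0.0001] F 0.6651812668481661 [ 0.7086 -0.2536 -0.5873] gap 0.6026066590073825
top 375 [-0.052   0.01    0.0255] [ 0.9996 -0.0268  0.0118] [-0.1102  0.05  ] [-0.0429  0.0466]
scene 468 [-0.0524  0.0139 -0.0261] [ 0.9984 -0.0461  0.0328] [-0.1197  0.0497] [-0.0458  0.0465]
```

The board hangs flat with its face at about -53 mm. I'll lower the fingers astride the peg, in front of the board.

```bash
python3 -m crank '[{"dp":[-0.0114,0,0.0415],"delta_rot":[0,0,0],"fingers":0.2},{"dp":[-0.0114,0,0.0415],"delta_rot":[0,0,0],"fingers":0.2},{"dp":[-0.0114,0,0.0415],"delta_rot":[0,0,0],"fingers":0.2},{"dp":[-0.0114,0,0.0415],"delta_rot":[0,0,0],"fingers":0.2},{"dp":[-0.0114,0,0.0415],"delta_rot":[0,0,0],"fingers":0.2},{"dp":[-0.0114,0,0.0415],"delta_rot":[0,0,0],"fingers":0.2},{"dp":[0,0,0],"delta_rot":[0,0,0],"fingers":0.2},{"dp":[0,0,0],"delta_rot":[0,0,0],"fingers":0.2}]'
python3 - <<'E'
from h import *
push(-.0075,.204)
a,d=snap('top','top5');b,ds=snap('scene','scene5')
f=lambda im,x,y,w,h:cv2.resize(im[y:y+h,x:x+w,::-1],(400,400),interpolation=cv2.INTER_CUBIC)
cv2.imwrite('pics/z5.png',np.hstack([f(a,330,140,100,100),f(b,280,120,100,100)]))
E
```

```text
t: 14.58
tcp_pos: [0.4686, -0.2387, 0.2027]
tool_rot: [0.989, 0.072, 0.129, -0.01]
force: [0.4, -0.7, -0.0]
finger_gap: 0.597
gripper_force: 0.0
t 14.58 tcp stand xyz -0.11156277410615578 -0.0002578956856437856 0.2026909440461349 dp [ 0.1479 -0.0003  0.0367] turn [-0.0004  0.0002  0.0002] F 0.33045756645620167 [ 0.4293 -0.6619 -0.0285] gap 0.596724958966445
```

View pics/z5.png

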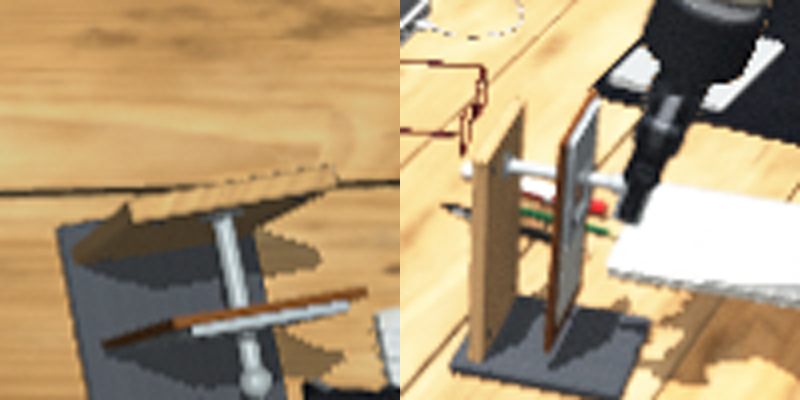

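The fingertips sit astride the peg, a little below its level, at about (630,215) in the crop. Ahead of them the board hangs flat. Push gently.

```bash
python3 -m crank '[{"dp":[0.01,0,0.0026],"delta_rot":[0,0,0],"fingers":0.2},{"dp":[0.01,0,0.0026],"delta_rot":[0,0,0],"fingers":0.2},{"dp":[0.01,0,0.0026],"delta_rot":[0,0,0],"fingers":0.2},{"dp":[0.01,0,0.0026],"delta_rot":[0,0,0],"fingers":0.2},{"dp":[0.008,0,0.0021],"delta_rot":[0,0,0],"fingers":0.2},{"dp":[0.008,0,0.0021],"delta_rot":[0,0,0],"fingers":0.2},{"dp":[0.008,0,0.0021],"delta_rot":[0,0,0],"fingers":0.2},{"dp":[0.008,0,0.0021],"delta_rot":[0,0,0],"fingers":0.2},{"dp":[0.008,0,0.0021],"delta_rot":[0,0,0],"fingers":0.2},{"dp":[0.008,0,0.0021],"delta_rot":[0,0,0],"fingers":0.2}]'
python3 -m crank '[{"dp":[0.008,0,0.0021],"delta_rot":[0,0,0],"fingers":0.2},{"dp":[0.008,0,0.0021],"delta_rot":[0,0,0],"fingers":0.2},{"dp":[0.008,0,0.0021],"delta_rot":[0,0,0],"fingers":0.2},{"dp":[0.008,0,0.0021],"delta_rot":[0,0,0],"fingers":0.2},{"dp":[0.008,0,0.0021],"delta_rot":[0,0,0],"fingers":0.2},{"dp":[0,0,0],"delta_rot":[0,0,0],"fingers":0.2},{"dp":[0,0,0],"delta_rot":[0,0,0],"fingers":0.2}]'
python3 - <<'E'
from h import *
push(-.0075,.204)
E
```

```text
t: 15.52
tcp_pos: [0.5135, -0.2323, 0.2036]
tool_rot: [0.989, 0.071, 0.13, -0.01]
force: [-1.0, -0.8, 0.0]
finger_gap: 0.602
gripper_force: 0.3
t: 16.1
tcp_pos: [0.534, -0.2295, 0.2039]
tool_rot: [0.989, 0.071, 0.13, -0.009]
force: [-0.5, 0.3, 0.1]
finger_gap: 0.602
gripper_force: 0.0
t 16.1 tcp stand xyz -0.04550588420078987 -0.000498128608849475 0.2039191596847948 dp [ 0.0196 -0.001   0.0051] turn [-0.     -0.0001  0.0001] F -0.4249521673759614 [-0.4778  0.336   0.0639] gap 0.6015768585858314
```

```bash
python3 -m crank '[{"dp":[0.004,0,0.001],"delta_rot":[0,0,0],"fingers":0.2},{"dp":[0.004,0,0.001],"delta_rot":[0,0,0],"fingers":0.2},{"dp":[0.004,0,0.001],"delta_rot":[0,0,0],"fingers":0.2},{"dp":[0.002,0,0.0005],"delta_rot":[0,0,0],"fingers":0.2},{"dp":[0.002,0,0.0005],"delta_rot":[0,0,0],"fingers":0.2},{"dp":[0,0,0],"delta_rot":[0,0,0],"fingers":0.2}]'
python3 -m crank '[{"dp":[0.002,0,0.0005],"delta_rot":[0,0,0],"fingers":0.2},{"dp":[0,0,0],"delta_rot":[0,0,0],"fingers":0.2}]'
python3 - <<'E'
from h import *
push(-.0075,.204)
a,d=snap('top','top6');b,ds=snap('scene','scene6')
P=np.array([.579,-.2225,.150]); x=np.array([.9898,.1426,0]); y=np.array([-.1426,.9898,0]); M=np.c_[x,y,[0,0,1.]]
for n,D in(('top',d),('scene',ds)):
    L=(grid(n,D)-P)@M; m=(L[...,0]>-.03)&(L[...,0]<.02)&(L[...,2]>-.12)&(L[...,2]<.055)&(L[...,1]<.05)&(abs(L[...,1])>.03); l=L[m]; print(n,len(l),np.median(l,0))
f=lambda im,x,y,w,h:cv2.resize(im[y:y+h,x:x+w,::-1],(400,400),interpolation=cv2.INTER_CUBIC)
cv2.imwrite('pics/z6.png',np.hstack([f(a,330,140,100,100),f(b,280,120,100,100)]))
E
```

```text
t: 16.6
tcp_pos: [0.542, -0.2283, 0.204]
tool_rot: [0.989, 0.071, 0.13, -0.009]
force: [-0.4, -0.4, 0.7]
finger_gap: 0.599
gripper_force: 0.1
t: 16.77
tcp_pos: [0.5429, -0.2281, 0.204]
tool_rot: [0.989, 0.071, 0.13, -0.01]
force: [-1.4, -0.2, -0.3]
finger_gap: 0.597
gripper_force: 0.3
t 16.77 tcp stand xyz -0.03655926805673926 -0.0004361687099053286 0.20403648577635164 dp [ 0.0022 -0.0009  0.0007] turn [-0.0001 -0.      0.    ] F -1.4432002267356623 [-1.4315 -0.1848 -0.3458] gap 0.5969136705976414
top 408 [-0.0031  0.0369  0.0287]
scene 462 [-0.0028  0.042  -0.0192]
```

View pics/z6.png

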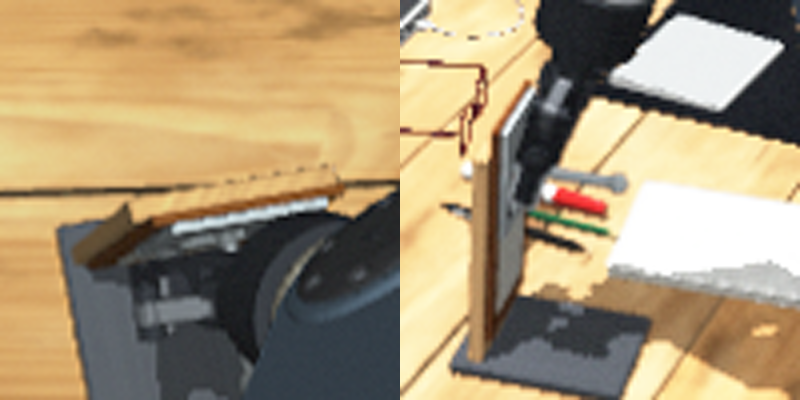

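The board is almost against the panel. I'll push in small steps until the force rises.

```bash
for i in 1; do python3 -m crank '[{"dp":[0.001,0,0.0003],"delta_rot":[0,0,0],"fingers":0.2},{"dp":[0.001,0,0.0003],"delta_rot":[0,0,0],"fingers":0.2},{"dp":[0,0,0],"delta_rot":[0,0,0],"fingers":0.2}]'; done
python3 -m crank '[{"dp":[0.001,0,0.0003],"delta_rot":[0,0,0],"fingers":0.2},{"dp":[0.001,0,0.0003],"delta_rot":[0,0,0],"fingers":0.2},{"dp":[0,0,0],"delta_rot":[0,0,0],"fingers":0.2}]'
python3 - <<'E'
from h import *
push(-.0075,.204)
E
```

```text
t: 17.12
tcp_pos: [0.5432, -0.2281, 0.204]
tool_rot: [0.989, 0.071, 0.13, -0.01]
force: [-5.2, -1.7, 2.7]
finger_gap: 0.597
gripper_force: 2.4
t: 17.37
tcp_pos: [0.5434, -0.2281, 0.204]
tool_rot: [0.989, 0.071, 0.129, -0.01]
force: [-7.8, -2.3, 5.1]
finger_gap: 0.599
gripper_force: 4.2
t 17.37 tcp stand xyz -0.03604463413620953 -0.0004399938254072393 0.20395934983026368 dp [ 0.0013 -0.0009  0.0003] turn [-0.0001  0.0004  0.0002] F -8.090215171920677 [-7.8437 -2.2905  5.1157] gap 0.598884205687278
```

The force has risen to 8 N and the position has stalled, so the board is home. Back straight off, then up.

```bash
python3 -m crank '[{"dp":[-0.005,0,-0.0013],"delta_rot":[0,0,0],"fingers":0.2},{"dp":[-0.015,0,-0.004],"delta_rot":[0,0,0],"fingers":0.2},{"dp":[-0.03,0,-0.008],"delta_rot":[0,0,0],"fingers":0.2},{"dp":[-0.03,0,-0.008],"delta_rot":[0,0,0],"fingers":0.2},{"dp":[-0.03,0,-0.008],"delta_rot":[0,0,0],"fingers":0.2},{"dp":[0.01,0,-0.04],"delta_rot":[0,0,0],"fingers":0.2},{"dp":[0.0107,0,-0.04],"delta_rot":[0,0,0],"fingers":0.2},{"dp":[0.0107,0,-0.04],"delta_rot":[0,0,0],"fingers":0.2},{"dp":[0.0107,0,-0.04],"delta_rot":[0,0,0],"fingers":0.2},{"dp":[-0.03,0,-0.05],"delta_rot":[0,0,0],"fingers":0.2},{"dp":[-0.03,0,-0.03],"delta_rot":[0,0,0],"fingers":0.2},{"dp":[0,0,0],"delta_rot":[0,0,0],"fingers":0.2}]'
python3 - <<'E'
from h import *
np.set_printoptions(precision=4,suppress=True)
a,d=snap('top','top7');b,ds=snap('scene','scene7')
P=np.array([.579,-.2225,.150]); x=np.array([.9898,.1426,0]); y=np.array([-.1426,.9898,0]); M=np.c_[x,y,[0,0,1.]]
for n,D in(('top',d),('scene',ds)):
    L=(grid(n,D)-P)@M; m=(L[...,0]>-.03)&(L[...,0]<.01)&(L[...,2]>-.10)&(L[...,2]<.04)&(L[...,1]<.046)&(abs(L[...,1])>.018); l=L[m]; c=l.mean(0); nn=np.linalg.svd(l-c)[2][2]; print(n,len(l),c,nn*np.sign(nn[0]))
f=lambda im,x,y,w,h:cv2.resize(im[y:y+h,x:x+w,::-1],(400,400),interpolation=cv2.INTER_CUBIC)
cv2.imwrite('pics/z7.png',np.vstack([np.hstack([cv2.resize(a[60:340,60:440,::-1],(400,295)),cv2.resize(b[120:350,150:400,::-1],(400,295))]),np.hstack([f(a,330,140,100,75),f(b,280,130,100,75)])[::1][:305]])[:600])
E
```

```text
t: 18.37
tcp_pos: [0.4479, -0.242, 0.3196]
tool_rot: [0.989, 0.071, 0.131, -0.008]
force: [0.4, 0.4, 0.2]
finger_gap: 0.6
gripper_force: 0.0
top 290 [-0.0011  0.0134  0.0049] [ 0.9964  0.0167 -0.0829]
scene 321 [-0.0047  0.0208 -0.0226] [ 0.9976 -0.068   0.0163]
```

View pics/z7.png

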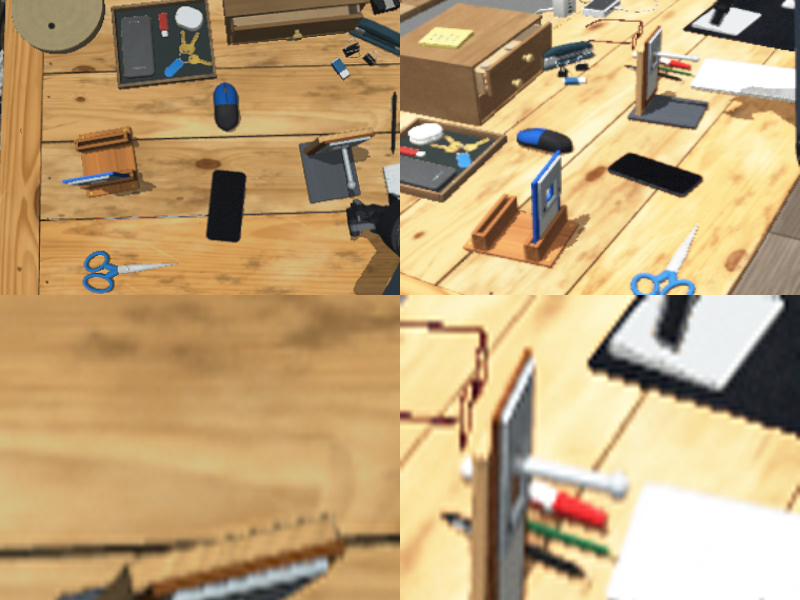

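The brown board hangs flat against the panel, and the blue board, phone and mouse look unmoved. One numeric check from the stored images: how far the clip face is in front of the panel, high and low.

```bash
python3 - <<'E'
from h import *
np.set_printoptions(precision=4,suppress=True)
P=np.array([.579,-.2225,.150]); M=np.array([[.9898,.1426,0],[-.1426,.9898,0],[0,0,1]]).T
L0=(grid('scene',np.load('pics/scene0.npy'))-P)@M; L=(grid('scene',np.load('pics/scene7.npy'))-P)@M
h=cv2.cvtColor(cv2.imread('pics/scene7.png'),cv2.COLOR_BGR2HSV)
for lo,hi in((-.10,-.07),(-.07,-.045),(-.04,-.01),(.01,.03)):
    a=L0[(abs(L0[...,0])<.012)&(abs(L0[...,1])<.045)&(abs(L0[...,1])>.012)&(L0[...,2]>lo)&(L0[...,2]<hi)]
    m=(L[...,0]>-.02)&(L[...,0]<.006)&(abs(L[...,1])<.043)&(abs(L[...,1])>.012)&(L[...,2]>lo)&(L[...,2]<hi)
    g=L[m&(h[...,1]<60)]; b=L[m]; print(lo,'panel0',np.median(a[:,0]),len(a),'clip',np.median(g[:,0]) if len(g) else None,len(g),'all',np.median(b[:,0]),len(b))
P0=np.load('pics/P0.npy');P7=grid('top',np.load('pics/top7.npy'))
i0=cv2.imread('pics/top0.png').astype(int);i7=cv2.imread('pics/top7.png').astype(int)
for nm,(x,y,w,hh) in dict(phone=(250,215,50,80),mouse=(255,132,40,58),blue=(110,215,75,25)).items(): print(nm,'mean abs diff',abs(i0-i7)[y:y+hh,x:x+w].mean())
E
```

```text
-0.1 panel0 0.00022108827105134845 57 clip -0.0055637540021100905 37 all -0.0052568331111998105 57
-0.07 panel0 0.0001866264232130229 46 clip -0.005694388304113327 25 all -0.005398332951670842 42
-0.04 panel0 0.00027934618770329733 44 clip -0.009129938034838081 53 all -0.007573199468263829 68
0.01 panel0 0.000805443935787374 65 clip -0.00936544974437817 33 all -0.00856723315232576 54
phone mean abs diff 5.3445
mouse mean abs diff 7.072126436781609
blue mean abs diff 6.941688888888889
```

```bash
python3 - <<'E'
from h import *
P=np.array([.579,-.2225,.150]); M=np.array([[.9898,.1426,0],[-.1426,.9898,0],[0,0,1]]).T
for k,off in((4,-.0475),(7,0)):
  L=(grid('scene',np.load(f'pics/scene{k}.npy'))-P)@M; h=cv2.cvtColor(cv2.imread(f'pics/scene{k}.png'),cv2.COLOR_BGR2HSV)
  print(k,[(lo,round(float(np.median(q)),4),len(q)) for lo,hi in((-.10,-.07),(-.07,-.045),(-.04,-.01),(.01,.03),(.03,.046)) for q in [L[...,0][(abs(L[...,0]-off+.007)<.012)&(L[...,1]<.037)&(abs(L[...,1])>.017)&(L[...,1]>-.037)&(L[...,2]>lo)&(L[...,2]<hi)]]])
k=7; L=(grid('top',np.load('pics/top7.npy'))-P)@M; q=L[(L[...,2]>.044)&(L[...,2]<.062)&(abs(L[...,1])<.05)&(abs(L[...,0])<.03)]; print('top edge x',np.median(q[:,0]),np.percentile(q[:,0],[5,95]),len(q))
q=L[(L[...,2]>.02)&(L[...,2]<.036)&(abs(L[...,1])<.05)&(abs(L[...,0])<.03)]; print('panel top x',np.median(q[:,0]),np.percentile(q[:,0],[5,95]),len(q)); print(manip.sense()['t'])
E
```

```text
4 [(-0.1, -0.0512, 29), (-0.07, -0.0515, 20), (-0.04, -0.0558, 41), (0.01, -0.0569, 28), (0.03, -0.0562, 31)]
7 [(-0.1, -0.0056, 32), (-0.07, -0.0055, 24), (-0.04, -0.0093, 42), (0.01, -0.0094, 30), (0.03, -0.0087, 35)]
top edge x -0.003277895310741955 [-0.00839884  0.00042308] 226
panel top x 0.006665747661667433 [-0.00922032  0.01198473] 318
18.4667
```

The clip-to-board step is the same as when the board was hanging free, so it is flat and home. Handing in.

```bash
python3 -c "
from station import manip
print(manip.sign_off())"
```

```text
the job is handed in; nothing more can be done
None
```

The brown clipboard hangs by its eye, all the way back against the stand's panel; the blue clipboard is still in its slot, the phone and mouse look unmoved in the pictures, and I handed the job in at about 18.5 s.

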